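# Dispense one tin into the kit

## Robot

A 6-joint arm with a two-finger parallel gripper is mounted at the origin on the work surface. World frame = base frame: x ahead of the robot, y to its left, z up, the work surface at z = 0. Lengths are in m, angles in degrees, forces in N, time in s.
With the tool pointing down it reaches from about 0.35 to 0.875 m from the base axis. Payload 4.2 kg.
Tool frame: the origin (TCP) lies midway between the tips of the shut fingers; the grasp point (between the pads) lies 19 mm behind it; z points along the fingers, y is the line along which they close (so a half turn about z gives the same grasp; the last joint's range is limited). The gripper opens to 87 mm and grips with 3 to 60 N. Pads are 19 mm wide; open, the fingers measure 117 mm over their backs; the gripper's body (75 mm by 190 mm) begins 51 mm behind the grasp point.
Start: joints at [-54.569, 22.042, 0.453, 0, -68.411, -14.817], TCP at [0.22, -0.585, 0.223] pointing down, gripper open.
Joint ranges: [-179.83, 179.83], [-69.29, 118.12], [-61.27, 80.66], [-181.25, 117.63], [-171.15, -9.14], [-177.46, 177.46]. Speed limits (degrees/s): [159.86, 159.86, 180, 180, 180, 180].

## Interface

Orientations are given as a 3x3 rotation matrix whose columns are the frame's x, y, z axes.
In Python, from station import sense, capture, finish_job, silhouettes, landmark_of gives the robot as it stands.
- The arm moves only by the tool step_arm, never from a script. Its arguments are lists of equal length, an entry for each row: "linear": the shift along the tool's x, y, z in mm, a list of three; "delta_rot": the turn, a rotation vector about the tool's x, y, z in rad, a list of three; "grip": the finger opening in mm, from 0 to 87. A call has 1 to 10 rows; each row shifts and turns the commanded pose from where the row before left it, along the tool's axes as they then stand; what a row does not reach is not made up. A row lasts 1/8 s, in which the tool goes at most 62.5 mm and 10.7 degrees, less where a joint would pass 70% of its speed; a pose out of reach is approached as far as the arm can. A call with a gripper value outside its range is refused whole. The fingers move at their own pace and stop on an object; the grip force is fixed at half the most. Time passes only in rows, so rows that do not move let the fingers close. It gives the time, the measured TCP pose, the force, the opening and the grip force at its end, in the units of the state.
- sense(): the state, without advancing time (a new reading comes with each control period).
- capture(name): name is "scene" or "side" or "wrist"; returns a dict with "img" (400x640x3 uint8, red, green, blue), "fx", "fy", "cx", "cy" (pixels), "k1" (the pictures are not rectified: a ray, as slopes to the right and down, at radius r is drawn at 1 + k1 r^2 times it, then the intrinsics apply), "world_to_cam" (4x4, takes a point from world to camera coordinates); the wrist camera has in their place "mount" (4x4, takes a point from camera to tool coordinates, whose origin is the TCP and whose axes are the flange's). Camera axes: x right, y up, looking along -z (the intrinsics and any distortion apply to the point x, -y, -z); pixel columns grow to the right and rows downward; lengths in m; the calibration is good to about 2 mm. A picture is of the moment at which its call begins: read the wrist's pose just before it. There is no depth.
- finish_job(): hands the job in; it is judged then, once.
Trained networks look in the newest picture that a camera, given by its name, has taken for a name from the list of things; names that differ only in an ending like _2 or _b are one class to them, and where a whole thing is asked for, a point or a joint stands for the part that bears it (a point fixed in the world has none). Each returns a list of dicts, best first, with "score" (0 to 1); they miss things now and then, are a little off and sometimes report something else, mostly with a low value. They report only what shows in the picture. A call takes as long as a camera call.
- silhouettes(camera, label): "mask" (400x640 bool, what is visible of it) and "point" ([column, row] in pixels, amid what is visible of it).
- landmark_of(camera, label): "point" ([column, row] in pixels: a listed point, or the origin of a listed thing).
The state is a dict: "time_s": time; "joints": joint angles; "joint_velocities": joint speeds; "effort": joint torques, N m; "tcp_pos": TCP position; "ee_rot": TCP orientation; "wrist_force": force on the tool from outside, world axes, zero at the start; "moment": the same for the moment, N m; "gripper_width": opening from 0.0 (shut) to 1.0 (fully open); "gripper_force": force on a finger pad.
Only numpy, scipy, OpenCV 4.12 (cv2) and the standard library are available. Lean on these libraries where they do the work, as an engineer would, in place of code of your own. Each camera call takes 0.05 s, during which the arm holds its last target. There are 200 camera calls.

## Task

Press the dispenser's plunger all the way down once and let it come back up, so that a single tin slides out on to the bench. Then, with the fingertips, nudge that tin along the bench into the free bay of the plywood fence (the one with only the paper card), until it is wholly inside, lying flat. Do not pick the tin up, leave the other tins in the dispenser, and do not disturb anything else, and finish with the hand clear.

Things in the scene. Friction and masses are not known exactly. Their poses are not given: they have to be found in the camera images.
- dispenser: Fixed tin dispenser, 52 mm wide, no floor. Origin: on the bench under the axis of the clear square magazine (52 x 52 mm, closed top 55 mm high) holding 3 stacked tins. Its -x points out of the outlet slot at the magazine's foot (front face 26 mm from the origin); along its +x runs the 52 mm high grey housing, to 116 mm, with the plunger on top. Steel feet widen it to 72 mm, 4 mm high.
- plunger (a joint): Downward travel of the plunger: 0 up, 0.025 m fully down. A spring (6 N up, 9 N down, plus up to 3 N of damping) returns it within 1 s. It drives a pusher 3 times as far: one full press slides the lowest tin out on the bench until its centre is 75 to 85 mm from the dispenser's origin along its -x. Once the plunger is up the next tin has dropped; a second press would eject that too.
- plunger_top (a point): Centre of the top face of the black plunger cap (a disc of 38 mm diameter), 92 mm above the bench at rest; moves down with the plunger. It lies 65 mm from the dispenser's origin along the dispenser's +x.
- tin0_center (a point): Centre of the tin that comes out: the lowest in the magazine. A closed aluminium tin, diameter 40 mm, height 15 mm, 20 g (more or less), so 7.5 mm above the bench when it stands. z is its axis.
- tin1_center (a point): Centre of the next tin in the magazine, of the same size, which must stay in the dispenser.
- fence: Fixed plywood fence without a floor, 192 (its x) by 74 mm (its y): back wall and three side walls, 8 mm thick, 14 mm high, forming two bays side by side, each 84 mm wide (x) and 66 mm deep (y), centred 46 mm either side of the origin along x. Origin: on the bench midway between the bay centres. Bays open towards its +y (the dispenser's side); mouths at y = 33 mm, back wall's inner face at y = -33 mm.
- card: White paper card lying flat (fixed, 66 x 50 mm, thin enough to slide over freely) in the middle of the free bay. Its origin is the centre of that bay on the bench, its axes are those of the fence: mouth 33 mm towards its +y, side walls 42 mm off along x.
- spool: Bystander: wooden thread spool standing in the occupied bay, diameter 38, height 45 mm; leave it alone.
- jar: Bystander: amber glass jar with dark lid, diameter 54, height 62 mm; leave it alone.
- tape: Bystander: roll of brown tape lying flat, outer diameter 90, height 25 mm; leave it alone.
- mug: Bystander: white ceramic mug, rim diameter 76, height 85 mm; leave it alone.
- mallet: Bystander: hammer lying on the bench, about 250 long, in mm; leave it alone.
- awl: Bystander: screwdriver lying on the bench, 150 long, in mm; leave it alone.
- swatches: Bystander: stack of brown leather swatches, 100 x 70 x 20 mm; leave it alone.
- carton: Bystander: small cardboard carton, 110 x 80 x 50 mm; leave it alone.

How it is judged:
By the outcome, as a careful person would: the job done as asked, in the order asked, and still so for the second after the job is handed in, with the robot touching nothing.
It also fails if it takes over 64 s, if anything falls off the work surface, if the arm or the gripper's body presses on something with over 40 N, if the wrist force passes 120 N, or if a joint passes its speed limit or range.

## Working session

There is one attempt and no reset: what is moved stays moved. The work goes in short steps, Python scripts to look and compute and a tool call to move; the robot and the scene stay as the last step left them, time stands still between calls to the robot, and variables do not carry over. Pictures are saved under pics/ and viewed, at most 10 in all, crops included, and the job is handed in when it is done.

Besides the shell and the picture viewer there is one more tool, called after "Request:" as name(argument=value, ...) on one line, values as JSON. step_arm: Moves the arm, as the interface text tells. Its arguments: {"type":"object","properties":{"linear":{"type":"array"},"delta_rot":{"type":"array"},"grip":{"type":"array"}},"required":["linear","delta_rot","grip"]}

```bash
ls; mkdir -p pics; cat > h.py <<'E'
import numpy as np, cv2
from station import *
def ray(c,px,T=None):
    K=np.array([[c['fx'],0,c['cx']],[0,c['fy'],c['cy']],[0,0,1.]])
    u=cv2.undistortPoints(np.array([[px]],float),K,np.array([c['k1'],0,0,0.]))[0,0]
    d=np.array([u[0],-u[1],-1.])
    if T is None: T=np.linalg.inv(c['world_to_cam'])
    return T[:3,3],T[:3,:3]@d
def onz(c,px,z,T=None):
    o,d=ray(c,px,T); return o+d*(z-o[2])/d[2]
def wristT(c,s):
    T=np.eye(4);T[:3,:3]=s['ee_rot'];T[:3,3]=s['tcp_pos'];return T@np.array(c['mount'])
def proj(c,p,T=None):
    W=np.array(c['world_to_cam']) if T is None else np.linalg.inv(T)
    q=W@np.r_[p,1]; a,b=q[0]/-q[2],-q[1]/-q[2]; k=1+c['k1']*(a*a+b*b)
    return np.array([c['fx']*a*k+c['cx'],c['fy']*b*k+c['cy']])
E
python3 - <<'E'
from h import *
Z=dict(dispenser=0,plunger_top=.092,tin0_center=.0075,fence=0,card=0,spool=0,jar=0,mug=0)
for n in ('scene','side'):
    c=capture(n);cv2.imwrite(f'pics/{n}0.png',c['img'][:,:,::-1])
    print(n,np.linalg.inv(c['world_to_cam'])[:3,3].round(2))
    for l,z in Z.items():
        for r in landmark_of(n,l)[:2]: print(l,round(r['score'],2),np.round(r['point'],1),onz(c,r['point'],z).round(4))
s=sense();print(s['time_s'],s['ee_rot'])
E
```

```text
pics
scene [ 0.92 -0.66  0.78]
dispenser 0.64 [346.7 188. ] [0.5763 0.183  0.    ]
plunger_top 0.66 [372.4 173.8] [0.658  0.1753 0.092 ]
tin0_center 0.48 [327.3 146.9] [0.4245 0.3508 0.0075]
fence 0.72 [285.6 256.1] [ 0.5452 -0.14    0.    ]
card 0.84 [270.1 248.3] [ 0.4943 -0.1359  0.    ]
spool 0.6 [298.4 259.9] [ 0.5815 -0.1358  0.    ]
jar 0.62 [361.8 238.3] [0.7004 0.0077 0.    ]
mug 0.72 [351.5 141.9] [0.4852 0.4297 0.    ]
side [0.44 1.   0.74]
dispenser 0.9 [308.8 279.2] [0.5743 0.1884 0.    ]
plunger_top 0.55 [283.2 248.3] [0.6382 0.1885 0.092 ]
fence 0.87 [336.  214.1] [ 0.538  -0.1247  0.    ]
card 0.38 [371.4 334. ] [0.4088 0.3437 0.    ]
spool 0.73 [324.4 209. ] [ 0.5781 -0.1484  0.    ]
jar 0.92 [277.2 233.4] [0.698  0.0065 0.    ]
mug 0.59 [333.  366.5] [0.4834 0.4404 0.    ]
0.9 [[-9.35977424e-01 -3.52060023e-01  4.70941451e-05]
 [-3.52060026e-01  9.35977422e-01 -6.19472310e-05]
 [-2.22699129e-05 -7.45611756e-05 -9.99999997e-01]]
```

View pics/scene0.png

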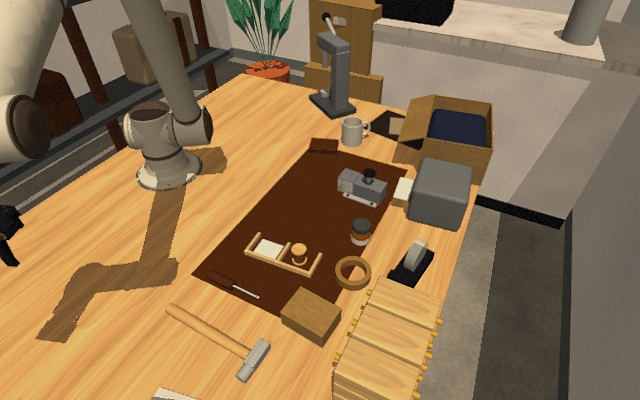

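View pics/side0.png

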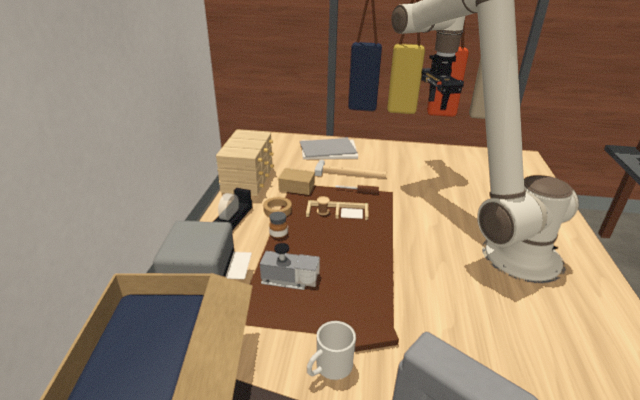

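The scene shows the dispenser at about (350,187), with its magazine and outlet to the left (robot side). The fence is at about (285,256), card bay on the left, spool on the right. The side view agrees. The jar, at (0.70, 0.007), is clear of the tin's path. I'll turn the tool's y along world x and go above the dispenser.

Request:
step_arm(linear=[[0,0,-10],[0,0,-10],[0,0,-10],[0,0,-10],[0,0,-10],[0,0,-10],[0,0,-10]], delta_rot=[[0,0,-0.173],[0,0,-0.173],[0,0,-0.173],[0,0,-0.173],[0,0,-0.173],[0,0,-0.173],[0,0,-0.173]], grip=[0,0,0,0,0,0,0])

```text
time_s: 1.78
tcp_pos: [0.2201, -0.5849, 0.2929]
ee_rot: [[0.006, -1.0, 0.0], [-1.0, -0.006, 0.0], [-0.0, -0.0, -1.0]]
wrist_force: [-0.0, 0.2, 0.7]
gripper_width: 0.286
gripper_force: 0.0
```

Request:
step_arm(linear=[[-54,-26,-5],[-54,-26,-5],[-54,-26,-5],[-54,-26,-5],[-54,-26,-5],[-54,-26,-5],[-54,-26,-5],[-54,-26,-5],[-54,-26,-5],[-54,-26,-5]], delta_rot=[[0,0,0],[0,0,0],[0,0,0],[0,0,0],[0,0,0],[0,0,0],[0,0,0],[0,0,0],[0,0,0],[0,0,0]], grip=[0,0,0,0,0,0,0,0,0,0])

```text
time_s: 3.02
tcp_pos: [0.4805, -0.043, 0.3432]
ee_rot: [[0.0, -1.0, 0.001], [-1.0, -0.0, 0.0], [-0.0, -0.001, -1.0]]
wrist_force: [1.2, -1.5, 0.2]
gripper_width: 0.005
gripper_force: 0.0
```

```bash
python3 - <<'E'
from h import *
s=sense();c=capture('wrist');T=wristT(c,s);cv2.imwrite('pics/w1.png',c['img'][:,:,::-1])
print(s['time_s'],s['tcp_pos'],np.round(s['ee_rot'],3),s['joints'],np.round(c['mount'],3),s['wrist_force'])
for l,z in dict(dispenser=0,plunger_top=.092,fence=0,card=0,spool=0,jar=0).items():
    for r in landmark_of('wrist',l)[:1]: print(l,round(r['score'],2),np.round(r['point'],1),onz(c,r['point'],z,T).round(4))
E
```

```text
3.025 [ 0.48050516 -0.04299298  0.34320212] [[ 0.    -1.     0.001]
 [-1.    -0.     0.   ]
 [-0.    -0.001 -1.   ]] [ 1.42373529e+01  4.02263785e+00 -6.14629585e+00  9.04054825e-03
 -7.97626003e+01 -1.42116854e+01] [[ 0.001  0.967  0.256  0.07 ]
 [ 1.    -0.002  0.001  0.   ]
 [ 0.002  0.256 -0.967 -0.163]
 [ 0.     0.     0.     1.   ]] [ 1.15333029 -1.50836616  0.23853851]
dispenser 0.22 [318.7 108.3] [ 0.4858 -0.1444  0.    ]
fence 0.97 [288.7 111.7] [ 0.5383 -0.1386  0.    ]
card 0.79 [317.9 107.6] [ 0.4872 -0.1455  0.    ]
spool 0.96 [266.7 110.7] [ 0.5768 -0.1403  0.    ]
jar 0.57 [205.3 191.5] [0.6998 0.0051 0.    ]
```

View pics/w1.png

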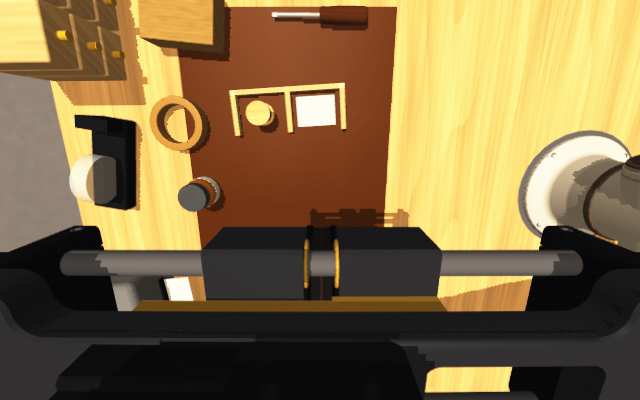

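The wrist view shows the fence at about (288,110), the card bay to the right at (316,110), and the back wall tilted about 4°. Next I'll view the dispenser from behind.

Request:
step_arm(linear=[[-57,-15,0],[-57,-15,0],[-57,-15,0],[-57,-15,0],[-57,-15,0],[-57,-15,0],[0,0,0]], delta_rot=[[0,0,0],[0,0,0],[0,0,0],[0,0,0],[0,0,0],[0,0,0],[0,0,0]], grip=[0,0,0,0,0,0,0])

```text
time_s: 4.25
tcp_pos: [0.5707, 0.299, 0.34]
ee_rot: [[0.001, -1.0, -0.003], [-1.0, -0.001, -0.002], [0.002, 0.003, -1.0]]
wrist_force: [0.6, -0.1, -0.5]
gripper_width: 0.004
gripper_force: 0.0
```

```bash
python3 - <<'E'
from h import *
s=sense();c=capture('wrist');T=wristT(c,s);cv2.imwrite('pics/w2.png',c['img'][:,:,::-1])
print(s['time_s'],s['tcp_pos'])
for l,z in dict(dispenser=0,plunger_top=.092,plunger=.092,tin0_center=.0075,fence=0,card=0,spool=0,jar=0).items():
    for r in landmark_of('wrist',l)[:1]: print(l,round(r['score'],2),np.round(r['point'],1),onz(c,r['point'],z,T).round(4))
for l,z in dict(card=0,plunger=.092,dispenser=0.05).items():
    for r in silhouettes('wrist',l)[:1]:
        ys,xs=np.where(r['mask']); print(l,r['score'],r['point'],xs.min(),xs.max(),ys.min(),ys.max())
        P=np.array([onz(c,p,z,T)[:2] for p in zip(xs,ys)],np.float32); print(cv2.minAreaRect(P),P.mean(0))
E
```

```text
4.25 [0.57074095 0.29899976 0.34001696]
dispenser 0.81 [316.9 101.5] [0.5779 0.1861 0.    ]
plunger_top 0.91 [268.9  92.1] [0.6437 0.1817 0.092 ]Traceback (most recent call last):
  File "<stdin>", line 5, in <module>
ValueError: it knows: awl, card, carton, dispenser, fence, jar, mallet, mug, plunger_top, spool, swatches, tape, tin0_center, tin1_center
```

View pics/w2.png

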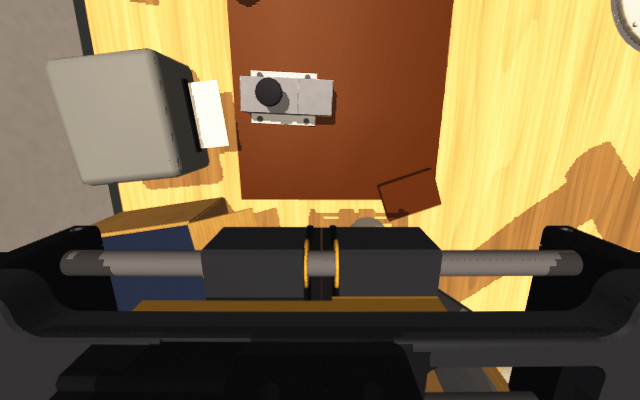

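The wrist view shows the plunger at (269,92) and the magazine to the right at (316,97). The origin-to-plunger distance comes out at 66 mm, as it should be, and the yaw is about −3.5°. Going over the plunger.

Request:
step_arm(linear=[[39,-24,0],[39,-24,0],[39,-25,0],[0,0,44],[0,0,44],[0,0,44],[0,0,44],[0,0,44],[0,0,0]], delta_rot=[[0,0,0],[0,0,0],[0,0,0],[0,0,0],[0,0,0],[0,0,0],[0,0,0],[0,0,0],[0,0,0]], grip=[0,0,0,0,0,0,0,0,0])

```text
time_s: 5.52
tcp_pos: [0.6407, 0.1771, 0.1198]
ee_rot: [[-0.003, -1.0, -0.007], [-1.0, 0.003, -0.003], [0.003, 0.007, -1.0]]
wrist_force: [0.5, -0.2, 1.2]
gripper_width: 0.005
gripper_force: 0.0
```

```bash
python3 - <<'E'
from h import *
s=sense();print(s['time_s'],s['tcp_pos'],s['wrist_force'],s['gripper_width'])
ims=[]
for n in ('scene','side'):
    c=capture(n); p=proj(c,s['tcp_pos']);print(p)
    x,y=p.astype(int); ims.append(cv2.resize(c['img'][y-40:y+40,x-50:x+50,::-1],(400,320),interpolation=cv2.INTER_CUBIC))
    for r in landmark_of(n,'plunger_top')[:1]: print(r,onz(c,r['point'],.092),proj(c,[.6437,.182,.092]))
cv2.imwrite('pics/a3.png',np.hstack(ims))
E
```

```text
5.525 [0.64068523 0.17714326 0.11978253] [ 0.54896889 -0.18927393  1.22419304] 0.004736629801769299
[367.81223673 164.23981884]
{'point': [367.5, 171.8], 'score': 0.45} [0.64173077 0.17771043 0.092     ] [368.66442089 171.17969252]
[282.81694455 236.35901366]
{'point': [283.7, 248.4], 'score': 0.76} [0.63685946 0.18868365 0.092     ] [281.54764663 246.47925589]
```

View pics/a3.png

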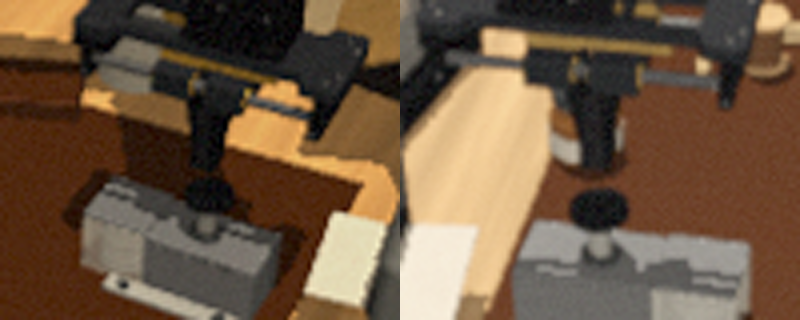

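The fingertips sit just above the cap in both crops. Pressing.

Request:
step_arm(linear=[[-4,0,9],[0,0,9],[0,0,7],[0,0,6],[0,0,6],[0,0,6],[0,0,6],[0,0,6],[0,0,0],[0,0,0]], delta_rot=[[0,0,0],[0,0,0],[0,0,0],[0,0,0],[0,0,0],[0,0,0],[0,0,0],[0,0,0],[0,0,0],[0,0,0]], grip=[0,0,0,0,0,0,0,0,0,0])

```text
time_s: 6.98
tcp_pos: [0.6429, 0.184, 0.0692]
ee_rot: [[0.001, -1.0, 0.0], [-1.0, -0.001, -0.001], [0.001, -0.0, -1.0]]
wrist_force: [-3.9, 0.0, 7.9]
gripper_width: 0.007
gripper_force: 4.0
```

Request:
step_arm(linear=[[0,0,2],[0,0,2],[0,0,0],[0,0,0]], delta_rot=[[0,0,0],[0,0,0],[0,0,0],[0,0,0]], grip=[0,0,0,0])

```text
time_s: 7.48
tcp_pos: [0.643, 0.184, 0.0674]
ee_rot: [[0.001, -1.0, 0.001], [-1.0, -0.001, -0.001], [0.001, -0.001, -1.0]]
wrist_force: [-7.6, -0.1, 15.7]
gripper_width: -0.001
gripper_force: 8.0
```

Request:
step_arm(linear=[[0,0,2],[0,0,0],[0,0,0]], delta_rot=[[0,0,0],[0,0,0],[0,0,0]], grip=[0,0,0])

```text
time_s: 7.85
tcp_pos: [0.6431, 0.1841, 0.0673]
ee_rot: [[0.002, -1.0, 0.002], [-1.0, -0.002, -0.001], [0.001, -0.002, -1.0]]
wrist_force: [-10.5, -0.4, 22.9]
gripper_width: 0.007
gripper_force: 11.6
```

The plunger is at its stop: the force rises without further travel. Releasing it and moving behind the tin.

Request:
step_arm(linear=[[0,0,-10],[0,0,-15],[0,0,-30],[0,0,-45],[0,0,-45],[-35,48,-20],[-35,48,0],[-36,47,0],[0,0,0]], delta_rot=[[0,0,0],[0,0,0],[0,0,0],[0,0,0],[0,0,0],[0,0,0],[0,0,0],[0,0,0],[0,0,0]], grip=[0,0,0,0,0,24,24,24,24])

```text
time_s: 8.98
tcp_pos: [0.4978, 0.2921, 0.2271]
ee_rot: [[0.005, -1.0, 0.0], [-1.0, -0.005, 0.001], [-0.001, -0.0, -1.0]]
wrist_force: [0.7, -0.5, 0.7]
gripper_width: 0.264
gripper_force: 0.0
```

```bash
python3 - <<'E'
from h import *
s=sense();c=capture('wrist');T=wristT(c,s);cv2.imwrite('pics/w4.png',c['img'][:,:,::-1])
print(s['time_s'],s['tcp_pos'],np.round(s['ee_rot'],3),s['gripper_width']*87)
for l,z in dict(dispenser=0,plunger_top=.092,tin0_center=.0075,tin1_center=.0075).items():
    for r in landmark_of('wrist',l)[:3]: print(l,round(r['score'],2),np.round(r['point'],1),onz(c,r['point'],z,T).round(4))
for n in ('scene','side'):
    c=capture(n)
    for r in landmark_of(n,'tin0_center')[:2]: print(n,round(r['score'],2),np.round(r['point'],1),onz(c,r['point'],.0075).round(4))
E
```

```text
8.975 [0.49777225 0.29209584 0.22711371] [[ 0.005 -1.     0.   ]
 [-1.    -0.005  0.001]
 [-0.001 -0.    -1.   ]] 22.95558346559566
dispenser 0.6 [260.5  96.7] [0.5796 0.1839 0.    ]
plunger_top 0.88 [177.4  83.9] [0.6439 0.181  0.092 ]
tin0_center 0.79 [318.5 101.2] [0.5022 0.1898 0.0075]
scene 0.69 [328.  178.6] [0.5064 0.1905 0.0075]
side 0.46 [335.3 285.3] [0.5042 0.2085 0.0075]
```

View pics/w4.png

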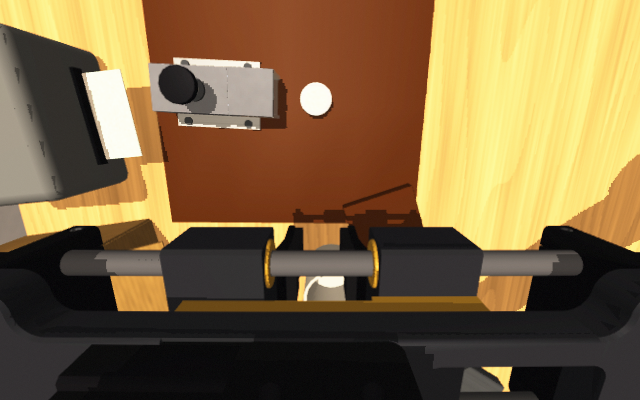

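The wrist view shows one tin out at (316,98), which is about (0.503, 0.190), 76 mm from the dispenser, and the plunger back up. I'll come down behind it (+y side) with the fingers 24 mm apart to cradle it.

Request:
step_arm(linear=[[55,-5,0],[0,0,45],[0,0,45],[0,0,45],[0,0,45],[0,0,20],[0,0,12],[0,0,7],[0,0,0],[0,0,0]], delta_rot=[[0,0,0],[0,0,0],[0,0,0],[0,0,0],[0,0,0],[0,0,0],[0,0,0],[0,0,0],[0,0,0],[0,0,0]], grip=[24,24,24,24,24,24,24,24,24,24])

```text
time_s: 10.68
tcp_pos: [0.5058, 0.2354, 0.0084]
ee_rot: [[0.0, -1.0, 0.002], [-1.0, -0.0, 0.001], [-0.001, -0.002, -1.0]]
wrist_force: [-0.9, -0.2, 0.0]
gripper_width: 0.279
gripper_force: 0.0
```

```bash
python3 - <<'E'
from h import *
s=sense();c=capture('wrist');T=wristT(c,s)
print(s['time_s'],s['tcp_pos'],np.round(s['ee_rot'],3),s['gripper_width']*87)
for r in landmark_of('wrist','tin0_center')[:3]: print(r['score'],np.round(r['point'],1),onz(c,r['point'],.0075,T).round(4))
im=c['img'][:,:,::-1].copy()
cv2.imwrite('pics/w5.png',im)
E
```

```text
10.675 [0.50578335 0.23539138 0.00840861] [[ 0.    -1.     0.002]
 [-1.    -0.     0.001]
 [-0.001 -0.002 -1.   ]] 24.308463400519905
0.59 [326.6 165.8] [0.5026 0.188  0.0075]
```

View pics/w5.png

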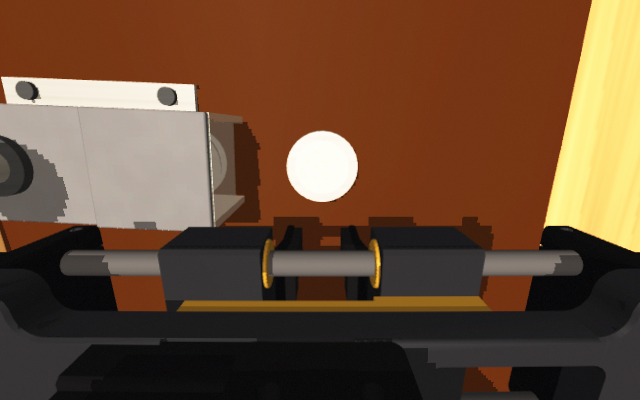

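Request:
step_arm(linear=[[4,2,2],[6,0,0],[6,0,0],[8,0,0],[12,0,0],[12,0,0],[12,0,0],[12,0,0],[12,0,0],[12,0,0]], delta_rot=[[0,0,0],[0,0,0],[0,0,0],[0,0,0],[0,0,0],[0,0,0],[0,0,0],[0,0,0],[0,0,0],[0,0,0]], grip=[24,24,24,24,24,24,24,24,24,24])

```text
time_s: 12.02
tcp_pos: [0.5032, 0.1381, 0.0055]
ee_rot: [[-0.0, -1.0, 0.0], [-1.0, 0.0, 0.0], [-0.0, -0.0, -1.0]]
wrist_force: [0.2, 0.2, -0.6]
gripper_width: 0.272
gripper_force: 0.1
```

```bash
cat > look.py <<'E'
from h import *
s=sense();c=capture('wrist');T=wristT(c,s)
print(s['time_s'],s['tcp_pos'],s['wrist_force'])
for l,z in dict(tin0_center=.0075,card=0,fence=0,spool=0).items():
    for r in landmark_of('wrist',l)[:1]: print(l,r['score'],np.round(r['point'],1),onz(c,r['point'],z,T).round(4))
for r in silhouettes('wrist','card')[:1]:
    ys,xs=np.where(r['mask']); P=np.array([onz(c,p,0,T)[:2] for p in zip(xs,ys)],np.float32); print(cv2.minAreaRect(P),P.mean(0),ys.min(),ys.max())
cv2.imwrite('pics/look%d.png'%(s['time_s']*10),c['img'][:,:,::-1])
E
python3 look.py
```

```text
12.025 [0.50320301 0.13809917 0.00552471] [ 0.22848477  0.24255855 -0.62447146]
tin0_center 0.92 [324.  203.3] [0.5015 0.1131 0.0075]
```

The tin is seated 25 mm ahead of the TCP, as expected. Carrying on.

Request:
step_arm(linear=[[12,0.5,0],[12,0.5,0],[12,0.5,0],[12,0.5,0],[12,0.5,0],[12,0.5,0],[12,0.5,0],[12,0.5,0],[12,0.5,0],[6,0,0]], delta_rot=[[0,0,0],[0,0,0],[0,0,0],[0,0,0],[0,0,0],[0,0,0],[0,0,0],[0,0,0],[0,0,0],[0,0,0]], grip=[24,24,24,24,24,24,24,24,24,24])

```text
time_s: 13.58
tcp_pos: [0.4986, 0.0241, 0.0055]
ee_rot: [[-0.001, -1.0, -0.0], [-1.0, 0.001, -0.0], [0.0, 0.0, -1.0]]
wrist_force: [0.3, 0.5, 0.4]
gripper_width: 0.272
gripper_force: 0.0
```

```bash
python3 look.py; ls pics
```

```text
13.575 [0.49860615 0.02410889 0.0054829 ] [0.25463857 0.53553786 0.40122719]
tin0_center 0.6 [323.2 204.5] [ 4.973e-01 -2.000e-04  7.500e-03]
a3.png
look120.png
look135.png
scene0.png
side0.png
w1.png
w2.png
w4.png
w5.png
```

Fence not in view yet; six more rows, then look.

Request:
step_arm(linear=[[10,0.5,0],[12,0.5,0],[12,0.5,0],[12,0.5,0],[8,0.5,0],[2,0,0]], delta_rot=[[0,0,0],[0,0,0],[0,0,0],[0,0,0],[0,0,0],[0,0,0]], grip=[24,24,24,24,24,24])

```text
time_s: 14.62
tcp_pos: [0.4961, -0.0318, 0.0055]
ee_rot: [[-0.001, -1.0, -0.0], [-1.0, 0.001, -0.0], [0.0, 0.0, -1.0]]
wrist_force: [0.9, -0.8, -0.0]
gripper_width: 0.274
gripper_force: 0.0
```

```bash
python3 look.py; ls pics|grep look
```

```text
14.625 [ 0.49609955 -0.03176852  0.0054753 ] [ 0.85346467 -0.78767866 -0.00664781]
tin0_center 0.72 [320.9 206.1] [ 0.4962 -0.055   0.0075]
card 0.68 [332.5  49.1] [ 0.4898 -0.1433  0.    ]
fence 0.88 [248.   62.1] [ 0.5371 -0.1367  0.    ]
spool 0.81 [165.8  64.3] [ 0.5835 -0.1358  0.    ]
((0.4903249442577362, -0.140843465924263), (0.06706312298774719, 0.05177154019474983), 3.5390491485595703) [ 0.4903422  -0.14180383] 0 105
look120.png
look135.png
look146.png
```

The card centre is at (0.490, −0.1415) with a 3.5° yaw, matching the given size. The tin is at (0.496, −0.057). Final push: 86 mm forward and 6 mm towards −x.

Request:
step_arm(linear=[[10,1,0],[12,1,0],[12,1,0],[12,1,0],[12,1,0],[12,1,0],[8,0,0],[5,0,0],[3,0,0],[0,0,0]], delta_rot=[[0,0,0],[0,0,0],[0,0,0],[0,0,0],[0,0,0],[0,0,0],[0,0,0],[0,0,0],[0,0,0],[0,0,0]], grip=[24,24,24,24,24,24,24,24,24,24])

```text
time_s: 16.18
tcp_pos: [0.4902, -0.1171, 0.0055]
ee_rot: [[0.0, -1.0, -0.0], [-1.0, -0.0, -0.0], [0.0, 0.0, -1.0]]
wrist_force: [-0.1, -0.4, -0.3]
gripper_width: 0.277
gripper_force: 0.0
```

```bash
python3 look.py; ls pics|grep look
```

```text
16.175 [ 0.49023311 -0.1170917   0.00546362] [-0.05079324 -0.3638463  -0.27132191]
tin0_center 0.95 [323.5 205.2] [ 0.4888 -0.1409  0.0075]
fence 0.56 [247.1 208. ] [ 0.5374 -0.1369  0.    ]
spool 0.85 [176.9 209.6] [ 0.5826 -0.1357  0.    ]
((0.4907580018043518, -0.13950300216674805), (0.06667929142713547, 0.05088016018271446), 3.765733003616333) [ 0.49113756 -0.14455485] 162 244
look120.png
look135.png
look146.png
look161.png
```

```bash
cp $(ls -t pics/look*|head -1) pics/last.png
```

```text
(no output)
```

View pics/last.png

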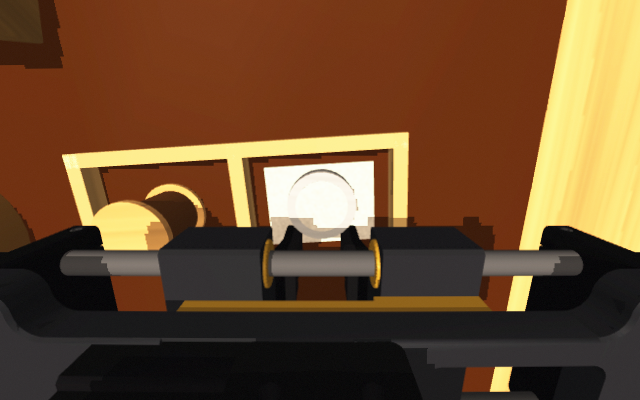

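The tin, at (323,204), sits flat in the middle of the card, inside the bay walls. Backing off, then rising.

Request:
step_arm(linear=[[-5,0,0],[-10,0,0],[-20,0,0],[-5,0,-20],[0,0,-45],[0,0,-50],[0,0,-50],[-40,0,-40],[0,0,0]], delta_rot=[[0,0,0],[0,0,0],[0,0,0],[0,0,0],[0,0,0],[0,0,0],[0,0,0],[0,0,0],[0,0,0]], grip=[24,24,24,24,24,24,24,24,24])

```text
time_s: 17.6
tcp_pos: [0.4922, -0.0347, 0.2143]
ee_rot: [[0.003, -1.0, 0.009], [-1.0, -0.003, 0.002], [-0.002, -0.009, -1.0]]
wrist_force: [0.5, 0.2, -0.3]
gripper_width: 0.273
gripper_force: 0.0
```

```bash
python3 look.py; cp $(ls -t pics/look*|head -1) pics/fin.png
```

```text
17.6 [ 0.49221282 -0.03472626  0.21430331] [ 0.46709223  0.22149519 -0.33296897]
tin0_center 0.68 [325.6  96.1] [ 0.4891 -0.1419  0.0075]
card 0.67 [322.8  99.3] [ 0.4927 -0.1388  0.    ]
fence 0.72 [285.4 103.1] [ 0.5411 -0.1339  0.    ]
spool 0.68 [252.8 102. ] [ 0.5835 -0.1352  0.    ]
((0.4911024868488312, -0.14040759205818176), (0.06543266773223877, 0.05114416405558586), 3.7168471813201904) [ 0.4915529  -0.13838175] 76 119
```

View pics/fin.png

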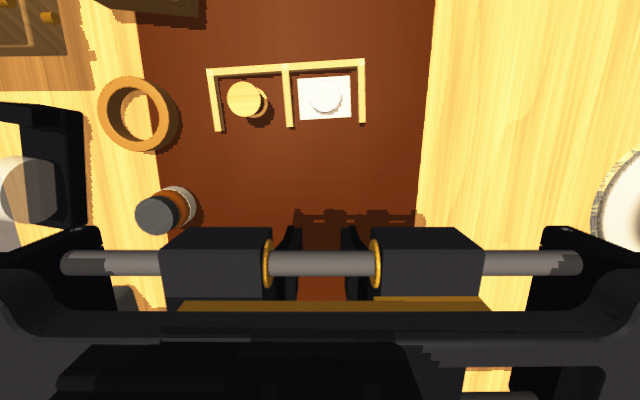

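The tin, at (325,97), lies flat in the centre of the free bay. The spool, jar and tape are where they were, and the hand is clear.

```bash
python3 -c "
from station import *
print(finish_job())"
```

```text
the job is handed in; nothing more can be done
None
```

The job is handed in: one full press let out a single tin, which I nudged flat into the middle of the free bay; nothing else in view had moved, and the hand was clear at about 18 s of the 64 s allowed.

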